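# Stow the section template and show the stabilizer to the inspection camera

### The job

Lift the flat section template off the cradle and slide it on edge into the slot of the wooden holder, fully home, and let go of it. Then pick the aluminium stabilizer out of the cradle by its saddle block and hold it in the air in front of the inspection camera: underside centred on the camera's optical axis, 120 mm from the lens, square to the lens (so tilted as the camera leans), span level and leading edge on the low side, towards the front of the camera. Finish while still holding it there, still, and leave the manifold, plugs and scribe where they lie.

Things in the scene. Friction and masses are not known exactly. Their poses are not given: they have to be found in the camera images.
- cradle: Fixed wooden board 130 (x) x 220 (y) x 12 mm, origin at its underside centre on the bench. Two black rests (tops 22 mm above the bench, at y = +-78 mm) carry the stabilizer. White posts 40 mm high form 9 mm notches at x = +-44 mm: a pair at y = +50 mm holding the template at the start, an empty pair at y = -50 mm. Turned up to 0.4 rad.
- stabilizer: Loose aluminium stabilizer, 0.13-0.25 kg: swept panel, span 190 mm (y), chord 50 mm, 8 mm thick. Origin: underside centre. x runs from rounded leading edge (facing the robot at the start) to trailing edge, z up. Saddle block on top over the origin: 44 (x) x 14 (y) mm, z = 8 to 38 mm, to be gripped across the 14 mm. Starts in the cradle, axes along the cradle's, origin 22 mm above the bench.
- saddle_top (a point): Centre of the top face of the stabilizer's saddle block, 38 mm above the stabilizer's origin along its z.
- leading_edge (a point): Middle of the stabilizer's leading edge, on its own x = -32 mm, z = 4 mm.
- template: Loose steel plate on edge, 0.11-0.18 kg: 104 (x) x 6 (y) x 50 (z) mm, arched below, leaving two feet 16 mm long, 26 mm high. Origin: centre, level with the soles. On top a grey grip block 44 (x) x 14 (y) mm, z = 50 to 80 mm, to be gripped across the 14 mm. Starts in the cradle's y = +50 mm notches, over the stabilizer without touching it, soles 12 mm above the bench. Same either way round.
- holder: Fixed wooden holder, foot 132 (x) x 80 (y) mm, origin at its underside centre on the bench, z up. One upright slot over the origin, 112 mm long (x), 9 mm wide (y); slot floor 10 mm above the bench, walls to 40 mm, then a splayed lip to 46 mm, 18 mm wide at the top. The template stands in it grip block up, soles on the slot floor. Turned up to 0.4 rad.
- camera_base: Fixed inspection camera stand: dark steel base plate 120 (x) x 100 (y) x 12 mm, origin at the centre of its underside on the bench; two grey cheeks carry the camera head. Its front (-x) faces the robot, turned up to 0.35 rad.
- camera_head: Camera fixed on the stand: round black lens in a 60 mm ring light. Origin: lens front centre, 105 mm above the bench, at stand x = +30 mm, y = 0. z: optical axis out of the lens, leaning 0.4 rad (23 deg) from vertical towards the stand's front (-x, to the robot). y: level, as the stand's; x: up and away from the robot. Show the stabilizer with its axes along these, origin at z = 120 mm.
- manifold: Loose brass tap manifold, bar 30 x 100 x 26 mm with four short nipples on top, origin at its underside centre. To be left alone.
- plug_a: Loose yellow nylon tap plug, 20 mm across, 26 mm tall, origin at its underside centre. To be left alone.
- plug_b: A second plug like the first. To be left alone.
- scribe: Loose stainless scribe, 8 mm square shank, 135 mm long, lying on the bench, origin under the middle of the shank. To be left alone.
Not all that is in view belongs to the job. Leave any red look-alike of the stabilizer alone. What is meant by the template is not green, and is the larger of those in its own colour.

How it is judged:
On the way:
1. the template stands fully home in the holder slot, let go, while the stabilizer still lies in the cradle (x of template in the frame of holder between -0.008 and 0.008 m and y of template in the frame of holder between -0.006 and 0.006 m and z of template in the frame of holder between 0.005 and 0.015 m and angle between template's own z axis and vertical below 0.15 rad and angle between the x axis of template and the x axis of holder, either way round below 0.1 rad and contact force between template and the fingers below 0.1 N and linear speed of template below 0.02 m/s and z of stabilizer in the frame of cradle below 0.03 m and horizontal distance between stabilizer and cradle below 0.02 m), for 0.3 s.
At the end, for the whole second after the job is handed in: Stabilizer held still by the fingers alone, origin within 15 mm (each camera axis) of the point 120 mm out on the optical axis, within 0.15 rad of square and of span level, saddle away from the lens, leading edge low; template released in the slot, within 5 mm of its floor, tilted under 0.15 rad (x of template in the frame of holder between -0.008 and 0.008 m and y of template in the frame of holder between -0.006 and 0.006 m and z of template in the frame of holder between 0.005 and 0.015 m and angle between template's own z axis and vertical below 0.15 rad and angle between the x axis of template and the x axis of holder, either way round below 0.1 rad and contact force between template and the fingers below 0.1 N and linear speed of each of template, stabilizer below 0.02 m/s and x of stabilizer in the frame of camera_head between -0.015 and 0.015 m and y of stabilizer in the frame of camera_head between -0.015 and 0.015 m and z of stabilizer in the frame of camera_head between 0.105 and 0.135 m and angle between the z axis of stabilizer and the z axis of camera_head, either way round below 0.15 rad and angle between the y axis of stabilizer and the y axis of camera_head, either way round below 0.15 rad and x of leading_edge in the frame of camera_head below -0.01 m and z of saddle_top in the frame of camera_head above 0.14 m and contact force between stabilizer and the fingers above 1 N and angular speed of stabilizer below 0.1 rad/s and contact force between stabilizer and cradle below 0.1 N and contact force between stabilizer and camera_base below 0.1 N and contact force between stabilizer and holder below 0.1 N and contact force between stabilizer and template below 0.1 N); the arm keeps its last pose, push and grip.
It fails at once if brass tap manifold moved more than 30 mm (distance of manifold from where it was at the start of the episode above 0.03 m).
It fails at once if first tap plug moved more than 30 mm (distance of plug_a from where it was at the start of the episode above 0.03 m).
It fails at once if second tap plug moved more than 30 mm (distance of plug_b from where it was at the start of the episode above 0.03 m).
It fails at once if scribe moved more than 30 mm (distance of scribe from where it was at the start of the episode above 0.03 m).
It also fails if it takes over 72 s, if anything falls off the work surface, if the arm or the gripper's body presses on something with over 40 N, if the wrist force passes 120 N, or if a joint passes its speed limit or range.

### The arm

A 6-joint arm with a two-finger parallel gripper is mounted at the origin on the work surface. World frame = base frame: x ahead of the robot, y to its left, z up, the work surface at z = 0. Lengths are in m, angles in rad, forces in N, time in s.
With the tool pointing down it reaches from about 0.375 to 0.975 m from the base axis. Payload 3.8 kg.
Tool frame: the origin (TCP) lies midway between the tips of the shut fingers; the grasp point (between the pads) lies 19 mm behind it; z points along the fingers, y is the direction in which the jaws open and shut (so a half turn about z gives the same grasp; the last joint's range is limited). The gripper opens to 85 mm and grips with 20 to 120 N. Pads are 22 mm wide; open, the fingers measure 114 mm over their backs; the gripper's body (76 mm by 85 mm) begins 54 mm behind the grasp point. The pads swing forward as they close: fully open they stand 13 mm farther back than shut.
Start: joints at [-1.211, 0.264, 1.604, -0, 1.274, -0.037], TCP at [0.261, -0.623, 0.206] pointing down, gripper open.
Joint ranges: [-2.63, 2.63], [-0.94, 2.18], [0.31, 2.57], [-1.31, 4.45], [0, 2.66], [-2.55, 2.55]. Speed limits (rad/s): [2.57, 2.57, 3.14, 3.14, 3.14, 3.14].

### API

Orientations are given as a unit quaternion [x, y, z, w].
In Python, from bench import ctrl gives the robot as it stands. The module is installed in compiled form; this text tells all that it offers.
- The arm moves only by the shell command python3 -m pendant 'ROWS' [OPENING]. ROWS is JSON, a list of rows, each a list of 6 numbers: the shift along the tool's x, y, z normalised to -1 to 1, where 1 is 40 cm, then the turn, a rotation vector about the tool's x, y, z normalised to -1 to 1, where 1 is 360 degrees. A call has 1 to 12 rows; each row is the pose to reach, as a shift and turn from the pose commanded when the call began, along the tool's axes at that moment, turning the shorter way round; what a row does not reach only later rows make up. A row lasts 1/12 s, in which the tool goes at most 41.7 mm and 7.16 degrees, less where a joint would pass 70% of its speed; a pose out of reach is approached as far as the arm can. A call with a number of a shift or a turn outside -1 to 1 is refused whole. A call with a gripper value outside its range is refused whole. OPENING is the closure, from -1 (fully open) to 1 (shut), so that 0 is half open, set as the call begins (- or left out, the last holds). The fingers move at their own pace and stop on an object; the grip force is fixed at half the most. Time passes only in rows, so rows that repeat a pose let the fingers close. It gives the time, the measured TCP pose, the force and the opening at its end, in the units of the state.
- ctrl.sense(): the state, without advancing time (a new reading comes with each control period).
- ctrl.get_image(name): name is "scene" or "side" or "wrist"; returns a dict with "pixels" (480x640x3 uint8, red, green, blue), "range_z" (480x640 float32, m along the optical axis (not along the pixel's ray), 0 where there is no reading), "fx", "fy", "cx", "cy" (pixels), "k1" (the pictures are not rectified: a ray, as slopes to the right and down, at radius r is drawn at 1 + k1 r^2 times it, then the intrinsics apply), "position" and "orientation" of the camera in the world. Camera axes: x right, y down, z forward; pixel columns grow to the right and rows downward; lengths in m; the calibration is good to about 2 mm. A picture is of the moment at which its call begins.
- ctrl.job_done(): hands the job in, once; it reports no verdict.
The state is a dict: "time": time; "q": joint angles; "joint_vel": joint speeds; "tau": joint torques, N m; "eef_pos": TCP position; "tcp_rot": TCP orientation; "contact_force": force on the tool from outside, world axes, zero at the start; "torque": the same for the moment, N m; "grip_width": finger opening in m.
Only numpy, scipy, OpenCV 4.12 (cv2) and the standard library are available. Lean on these libraries where they do the work, as an engineer would, in place of code of your own. Each camera call takes 0.05 s, during which the arm holds its last target. There are 200 camera calls.

## Working session

There is one attempt and no reset: what is moved stays moved. The work goes in short steps, Python scripts to look and compute and a shell command to move; the robot and the scene stay as the last step left them, time stands still between calls to the robot, and variables do not carry over. Pictures are saved under pics/ and viewed, about 8 in all and at most 12, crops included, and the job is handed in when it is done.

```bash
mkdir -p pics; cat > h.py <<'E'
import numpy as np, cv2
from scipy.spatial.transform import Rotation as R
from bench import ctrl
def shot(name):
    im=ctrl.get_image(name); np.save(f'/tmp/{name}.npy',im,allow_pickle=True); return im
def load(name): return np.load(f'/tmp/{name}.npy',allow_pickle=True).item()
def cloud(im):
    h,w=im['range_z'].shape
    u,v=np.meshgrid(np.arange(w),np.arange(h))
    K=np.array([[im['fx'],0,im['cx']],[0,im['fy'],im['cy']],[0,0,1]])
    x=(u-im['cx'])/im['fx'];y=(v-im['cy'])/im['fy'];xd,yd=x.copy(),y.copy()
    for _ in range(10):
        r2=x*x+y*y; s=1+im['k1']*r2; x=xd/s;y=yd/s
    z=im['range_z']
    P=np.stack([x*z,y*z,z],-1)
    W=P@R.from_quat(im['orientation']).as_matrix().T+np.array(im['position'])
    W[z==0]=np.nan
    return W
def save(im,n): cv2.imwrite('pics/'+n,im['pixels'][:,:,::-1])
E
python3 - <<'E'
from h import *
for n in('scene','side','wrist'):
    im=shot(n); save(im,n+'0.png'); print(n,im['position'],im['orientation'],im['fx'],im['k1'])
print(ctrl.sense())
a=[cv2.imread(f'pics/{n}0.png') for n in('scene','side')]
E
```

```text
scene [ 0.92879469 -0.60294968  0.98701192] [ 0.90983902  0.24166095 -0.07894204 -0.32796507] 581.0308199469667 -0.05912313670349351
side [ 0.29433304 -0.51952649  0.84799191] [ 0.92006856 -0.21485769  0.0771829  -0.31835956] 511.8714391577192 -0.041306062803146415
wrist [ 0.33917443 -0.59068775  0.37275261] [ 0.82115288 -0.54620478 -0.09233395  0.13726879] 336.42097291273126 -0.01474529914534679
{'time': 0.15, 'q': array([-1.21094700e+00,  2.64576540e-01,  1.60508613e+00, -2.04793618e-05,
        1.27369232e+00, -3.68875352e-02]), 'joint_vel': array([-0.0005581 , -0.00231845, -0.0033667 ,  0.00361762, -0.0005673 ,
        0.00017555]), 'tau': array([-4.01767566e-04, -5.15906739e+01, -3.67959130e+01,  1.50315750e-04,
        8.02091468e-03, -2.40552026e-05]), 'eef_pos': array([ 0.2606081 , -0.62199024,  0.20543651]), 'tcp_rot': array([ 9.80388443e-01,  1.97072889e-01, -1.51335780e-04, -8.68133571e-04]), 'contact_force': array([-0.51428955, -0.20953913,  0.07352751]), 'torque': array([ 0.00252858, -0.02720363, -0.0496534 ]), 'grip_width': 0.08541603488671921}
```

View pics/scene0.png

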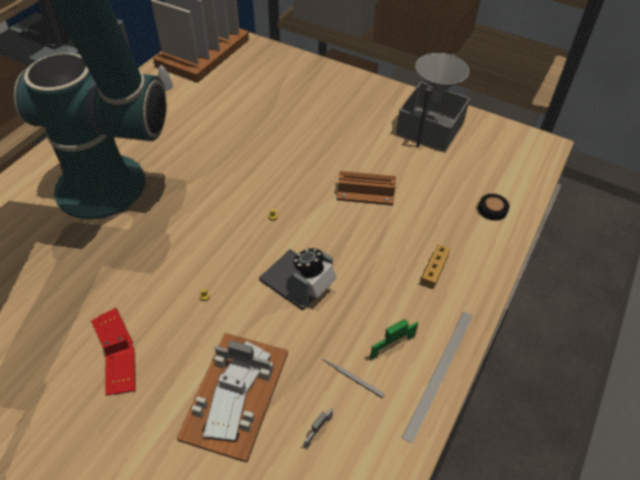

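View pics/side0.png

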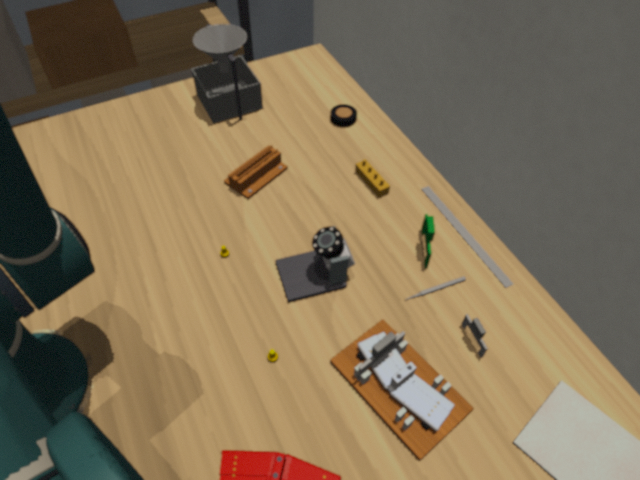

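Scene candidates for the template are the grey plate in the cradle (240,352), a small grey one on the bench (318,427) and a green one (393,338). For the stabilizer they are the silver one in the cradle (232,390) and a red look-alike (117,350). I choose the two in the cradle, and will check them in a crop while measuring.

```bash
cat > m.py <<'E'
from h import *
def rect(P):
    (c,s,a)=cv2.minAreaRect((P[:,:2]*1000).astype(np.float32)); 
    if s[0]<s[1]: s=(s[1],s[0]); a+=90
    a=(a+90)%180-90
    return np.round(c,1),np.round(s,1),round(a,1)
def big(m):
    n,l,st,_=cv2.connectedComponentsWithStats(m.astype(np.uint8)); return l==1+np.argmax(st[1:,4])
def near(W,c,r): return np.hypot(W[...,0]-c[0],W[...,1]-c[1])<r
E
python3 - <<'E'
from m import *
for n,px in(('scene',dict(cradle=(262,400),blk=(240,347),tmpl2=(318,427),hold=(366,187),cam=(311,262),base=(280,280),mani=(436,265))),
         ('side',dict(cradle=(440,425),blk=(385,343),tmpl2=(474,333),hold=(256,170),cam=(328,242),base=(305,275),mani=(372,178)))):
    im=load(n);W=cloud(im);hsv=cv2.cvtColor(im['pixels'],cv2.COLOR_RGB2HSV)
    print(n)
    for k,(u,v) in px.items(): print(k,np.round(W[v,u]*1000,0),hsv[v,u])
    c=W[px['cradle'][1],px['cradle'][0]]
    Z=W[...,2]
    cr=near(W,c,.2)&(Z>.006)
    cr=big(cr); P=W[cr]; print('cradle all',rect(P),'z',np.nanpercentile(P[:,2],[5,50,95,99]).round(4))
    t=near(W,W[px['blk'][1],px['blk'][0]],.1)&(Z>.078); print('block',t.sum(),rect(W[t]),np.nanmax(W[t][:,2]))
    hp=W[px['hold'][1],px['hold'][0]]
    m=big(near(W,hp,.12)&(Z>.004));print('holder foot',rect(W[m]))
    m=big(near(W,hp,.12)&(Z>.036));print('holder top',rect(W[m]),np.nanmax(W[m][:,2]))
    cp=W[px['base'][1],px['base'][0]]
    m=big(near(W,cp,.15)&(Z>.006));print('cam base all',rect(W[m]))
    m=big(near(W,cp,.15)&(Z>.006)&(Z<.02));print('cam base',rect(W[m]))
    m=near(W,cp,.15)&(Z>.085);print('cam head',m.sum(),rect(W[m]),np.nanmax(W[m][:,2]))
a=load('scene')['pixels'][320:470,170:350,::-1];b=load('side')['pixels'][310:460,320:500,::-1]
cv2.imwrite('pics/crop1.png',cv2.resize(np.hstack([a,b]),None,fx=2.2,fy=2.2,interpolation=cv2.INTER_CUBIC))
E
```

```text
scene
cradle [ 637. -266.   13.] [ 13 156 142]
blk [ 574. -230.   92.] [ 24  23 113]
tmpl2 [ 754. -271.   45.] [20 26 60]
hold [566. 286.  33.] [ 13 134  55]
cam [595. -19. 111.] [70 23 33]
base [527. -28.  15.] [18 18 71]
mani [795. 151.  38.] [ 18 159 112]
cradle all (array([ 585.4, -277.2]), array([223.7, 133.5]), -76.6) z [0.0099 0.0159 0.0625 0.0921]
block 256 (array([ 573.8, -230.2]), array([43.4, 16.1]), 12.4) 0.09701411310429875
holder foot (array([558.1, 311.4]), array([136.8, 106.3]), 23.0)
holder top (array([559.4, 302.7]), array([132.2,  47.2]), 23.3) 0.05086153190755771
cam base all (array([559.2,  -6.1]), array([144. , 102.7]), -10.5)
cam base (array([550.1,  -3.7]), array([124. , 103.2]), -9.4)
cam head 768 (array([583.7, -10.1]), array([83.8, 60.5]), 83.2) 0.1186244435695899
side
cradle [ 599. -371.   29.] [  5  32 158]
blk [ 571. -233.   95.] [ 23  23 132]
tmpl2 [ 748. -262.   30.] [11 42 49]
hold [553. 280.  43.] [ 15 190 130]
cam [580. -14. 104.] [12 17 75]
base [537.  -5.  12.] [ 0  7 72]
mani [783. 156.  28.] [ 21 192 170]
cradle all (array([ 584.8, -279.8]), array([216. , 131.8]), -76.7) z [0.0114 0.0167 0.0635 0.0941]
block 296 (array([ 571.7, -228.3]), array([45.1, 15.2]), 12.8) 0.09706355973920777
holder foot (array([571.2, 312.7]), array([165.7, 100.1]), 23.9)
holder top (array([559.1, 303.1]), array([135.6,  46.1]), 23.4) 0.05120395542030487
cam base all (array([559.3,  -6.4]), array([141.5, 102.4]), -9.7)
cam base (array([548.9,  -4.7]), array([120. , 102.7]), -9.3)
cam head 852 (array([582.9, -10.9]), array([83.7, 59.1]), 85.0) 0.11716482920107962
```

View pics/crop1.png

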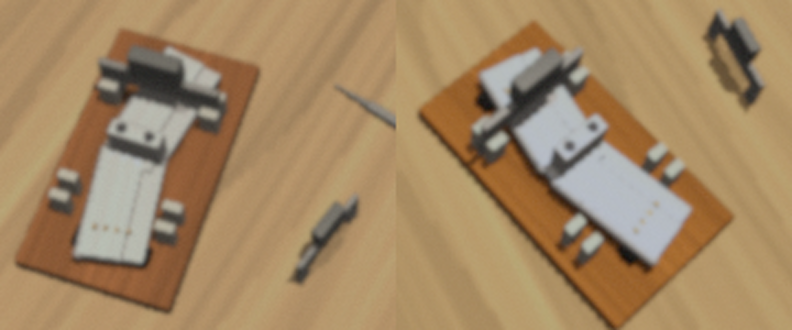

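The crop shows a silver stabilizer with its saddle block in the cradle, and the large grey template standing across it. The grey piece at the right is clearly smaller, so the choice stands. Both views put the cradle at (0.585, -0.278) with yaw 13.3°, and the block top matches cradle y = +50 mm at z = 92 mm. Next I go above the template.

```bash
cat > go.py <<'E'
import sys
from h import *
# go.py x y z yawdeg tiltrad : row to reach TCP pose (tool x at yaw, z down, then tilt about tool y)
x,y,z,yaw,t=map(float,sys.argv[1:6])
s=ctrl.sense();A=R.from_quat(s['tcp_rot'])
B=R.from_euler('z',yaw,degrees=True)*R.from_euler('x',180,degrees=True)*R.from_euler('y',t)
d=A.inv().apply(np.array([x,y,z])-s['eef_pos'])/.4
w=(A.inv()*B).as_rotvec()/(2*np.pi)
print('now',s['eef_pos'].round(4),'row',np.r_[d,w].round(4).tolist(),'dist',np.linalg.norm(d*.4).round(3),'deg',np.linalg.norm(w*360).round(1))
E
python3 go.py .573 -.229 .2 13.3 0
```

```text
now [ 0.2606 -0.622   0.2054] row [1.1, -0.6044, 0.0147, -0.0003, 0.0, 0.0262] dist 0.502 deg 9.4
```

```bash
python3 -m pendant '[[0.55,-0.3,0,0,0,0.026],[0.55,-0.3,0,0,0,0.026],[0.55,-0.3,0,0,0,0.026],[0.55,-0.3,0,0,0,0.026],[0.55,-0.3,0,0,0,0.026],[0.55,-0.3,0,0,0,0.026],[0.55,-0.3,0,0,0,0.026],[0.55,-0.3,0,0,0,0.026]]' 0; python3 go.py .573 -.229 .2 13.3 0
```

```text
time: 0.82
eef_pos: [0.4186, -0.4248, 0.2063]
tcp_rot: [0.993, 0.119, -0.0, -0.0]
contact_force: [0.2, 0.8, -0.2]
grip_width: 0.0425
now [ 0.4186 -0.4248  0.2063] row [0.4904, -0.3849, 0.0157, -0.0001, 0.0, 0.0009] dist 0.249 deg 0.3
```

```bash
python3 -m pendant '[[0.49,-0.385,0.0157,0,0,0],[0.49,-0.385,0.0157,0,0,0],[0.49,-0.385,0.0157,0,0,0],[0.49,-0.385,0.0157,0,0,0],[0.49,-0.385,0.0157,0,0,0],[0.49,-0.385,0.0157,0,0,0],[0.49,-0.385,0.0157,0,0,0],[0.49,-0.385,0.0157,0,0,0],[0.49,-0.385,0.0157,0,0,0],[0.49,-0.385,0.0157,0,0,0]]'; python3 - <<'E'
from m import *
im=shot('wrist');save(im,'wrist1.png');W=cloud(im);Z=W[...,2]
print(im['position'])
t=near(W,(.573,-.229),.09)&(Z>.08)&(Z<.105);
t=big(t);print('block',t.sum(),rect(W[t]),np.median(W[t][:,2]))
t=near(W,(.585,-.278),.025)&(Z>.05)&(Z<.07);
print('saddle',t.sum());
if t.sum()>20:t=big(t);print(rect(W[t]),np.median(W[t][:,2]))
E
python3 go.py .573 -.229 .2 13.3 0
```

```text
time: 1.65
eef_pos: [0.5714, -0.2336, 0.2]
tcp_rot: [0.993, 0.115, -0.0, 0.0]
contact_force: [-0.8, 0.8, 0.4]
grip_width: 0.0425
[ 0.65431139 -0.21521352  0.36738113]
block 844 (array([ 572.5, -228.6]), array([44.2, 13.8]), 13.3) 0.0918239512115129
saddle 740
(array([ 584.5, -278.2]), array([44. , 14.2]), 11.4) 0.05997376139452504
now [ 0.5714 -0.2336  0.2001] row [0.0065, -0.0103, 0.0002, 0.0, 0.0001, -0.0002] dist 0.005 deg 0.1
```

View pics/wrist1.png

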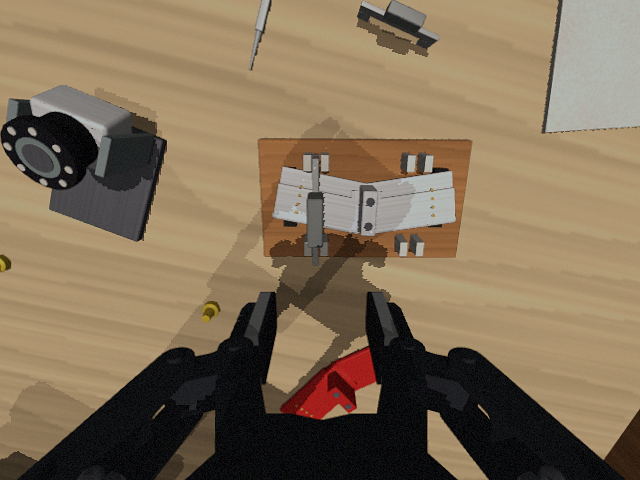

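The wrist view shows the template block at (315,215) and the stabilizer saddle at (368,210), all in place in the cradle. Next I correct and descend.

```bash
python3 -m pendant '[[0.0028,-0.0125,0.2,0,0,0],[0.0028,-0.0125,0.2,0,0,0],[0.0028,-0.0125,0.2,0,0,0],[0.0028,-0.0125,0.2,0,0,0],[0.0028,-0.0125,0.2,0,0,0],[0.0028,-0.0125,0.2,0,0,0]]'; python3 go.py .5725 -.2286 .065 13.3 0
```

```text
time: 2.2
eef_pos: [0.5742, -0.2282, 0.1234]
tcp_rot: [0.993, 0.116, 0.002, 0.001]
contact_force: [-0.5, -0.2, 0.4]
grip_width: 0.0425
now [ 0.5742 -0.2282  0.1234] row [-0.0049, -0.0004, 0.146, 0.0005, -0.0006, 0.0001] dist 0.058 deg 0.3
```

```bash
python3 -m pendant '[[-0.003,0,0.05,0,0,0],[-0.003,0,0.08,0,0,0],[-0.003,0,0.11,0,0,0],[-0.003,0,0.13,0,0,0],[-0.003,0,0.146,0,0,0],[-0.003,0,0.146,0,0,0],[-0.003,0,0.146,0,0,0]]'; python3 go.py .5725 -.2286 .065 13.3 0
```

```text
time: 2.78
eef_pos: [0.571, -0.2267, 0.0614]
tcp_rot: [0.993, 0.117, -0.0, -0.0]
contact_force: [-0.3, -0.5, 0.3]
grip_width: 0.0429
now [ 0.571  -0.2267  0.0614] row [0.0024, 0.0055, -0.0089, -0.0001, 0.0001, 0.0002] dist 0.004 deg 0.1
```

```bash
python3 -m pendant '[[0.002,0.005,-0.007,0,0,0],[0.002,0.005,-0.007,0,0,0],[0.002,0.005,-0.007,0,0,0],[0.002,0.005,-0.007,0,0,0]]'; python3 -m pendant '[[0,0,0,0,0,0],[0,0,0,0,0,0],[0,0,0,0,0,0],[0,0,0,0,0,0],[0,0,0,0,0,0],[0,0,0,0,0,0],[0,0,0,0,0,0],[0,0,0,0,0,0]]' 1;  python3 -m pendant '[[0,0,0,0,0,0],[0,0,0,0,0,0]]'
```

```text
time: 3.12
eef_pos: [0.573, -0.2289, 0.0654]
tcp_rot: [0.993, 0.116, 0.001, 0.0]
contact_force: [0.4, -0.9, -0.8]
grip_width: 0.0426
time: 3.78
eef_pos: [0.5726, -0.2287, 0.0649]
tcp_rot: [0.993, 0.116, 0.0, 0.0]
contact_force: [-1.0, -0.2, 4.0]
grip_width: 0.0105
time: 3.95
eef_pos: [0.5726, -0.2287, 0.0649]
tcp_rot: [0.993, 0.116, 0.0, 0.0]
contact_force: [-1.4, -0.5, 3.4]
grip_width: 0.0111
```

```bash
python3 -m pendant '[[0,0,-0.03,0,0,0],[0,0,-0.06,0,0,0],[0,0,-0.1,0,0,0],[0,0,-0.15,0,0,0],[0,0,-0.22,0,0,0],[0,0,-0.3,0,0,0],[0,0,-0.38,0,0,0],[0,0,-0.46,0,0,0],[0,0,-0.48,0,0,0],[0,0,-0.48,0,0,0]]'; python3 go.py .559 .303 .26 23.3 0
```

```text
time: 4.78
eef_pos: [0.5746, -0.2295, 0.2617]
tcp_rot: [0.993, 0.117, 0.004, 0.002]
contact_force: [1.3, -0.3, -1.9]
grip_width: 0.0105
now [ 0.5746 -0.2295  0.2617] row [0.27, -1.3041, -0.0004, 0.0009, -0.001, -0.0276] dist 0.533 deg 9.9
```

```bash
python3 -m pendant '[[0.03,-0.1,0,0,0,-0.003],[0.05,-0.18,0,0,0,-0.005],[0.07,-0.27,0,0,0,-0.008],[0.09,-0.36,0,0,0,-0.012],[0.11,-0.45,0,0,0,-0.016],[0.12,-0.54,0,0,0,-0.02],[0.13,-0.63,0,0,0,-0.024],[0.135,-0.65,0,0,0,-0.0276],[0.135,-0.65,0,0,0,-0.0276],[0.135,-0.65,0,0,0,-0.0276]]'; python3 go.py .559 .303 .24 23.3 0
```

```text
time: 5.62
eef_pos: [0.5639, 0.0368, 0.2548]
tcp_rot: [0.979, 0.203, -0.002, 0.0]
contact_force: [0.2, 0.1, -2.3]
grip_width: 0.0104
now [0.5639 0.0368 0.2548] row [0.2529, -0.6158, 0.0363, -0.0, 0.0005, 0.0002] dist 0.267 deg 0.2
```

```bash
python3 -m pendant '[[0.05,-0.08,0,0,0,0],[0.1,-0.17,0,0,0,0],[0.15,-0.26,0,0,0,0],[0.2,-0.34,0,0,0,0],[0.24,-0.4,0,0,0,0],[0.25,-0.44,0,0,0,0],[0.253,-0.46,0,0,0,0],[0.253,-0.46,0,0,0,0],[0.253,-0.46,0,0,0,0],[0.253,-0.46,0,0,0,0]]'; python3 - <<'E'
from m import *
im=shot('wrist');save(im,'wrist2.png');W=cloud(im);Z=W[...,2]
hp=(.559,.303)
for lo,hi in((.003,.06),(.036,.06),(.003,.02)):
    m=big(near(W,hp,.1)&(Z>lo)&(Z<hi)); print(lo,m.sum(),rect(W[m]),np.percentile(W[m][:,2],[5,50,95]).round(4))
    c=W[m][:,:2]
s=ctrl.sense();p=s['eef_pos'];A=R.from_quat(s['tcp_rot']);print(p,A.as_matrix()[:,0])
# template in tool frame
L=A.inv().apply(W.reshape(-1,3)-p).reshape(W.shape)
m=(abs(L[...,1])<.012)&(abs(L[...,0])<.07)&(L[...,2]>.008)&(L[...,2]<.06)
print('tmpl pts',m.sum())
if m.sum()>10: print(np.percentile(L[m],[1,50,99],axis=0).round(4)); q=L[m]; print('fit y=ax+b',np.polyfit(q[:,0],q[:,1],1), 'y vs z',np.polyfit(q[:,2],q[:,1],1))
E
python3 go.py .559 .303 .24 23.3 0
```

```text
time: 6.45
eef_pos: [0.5852, 0.2438, 0.2563]
tcp_rot: [0.98, 0.201, -0.0, 0.0]
contact_force: [-0.4, -0.3, -1.2]
grip_width: 0.011
0.003 7060 (array([558.1, 303.9]), array([132.4,  80.4]), 22.7) [0.009  0.0266 0.0454]
0.036 3246 (array([557.9, 303.7]), array([132.2,  40.4]), 23.0) [0.0387 0.0406 0.0461]
0.003 2935 (array([558.2, 303.9]), array([132.1,  80.4]), 22.7) [0.0085 0.0101 0.0119]
[0.58526555 0.24389574 0.25650294] [ 9.19197645e-01  3.93796295e-01 -4.09483558e-04]
tmpl pts 141
[[ 0.051  -0.0023  0.0082]
 [ 0.0515  0.0009  0.0282]
 [ 0.0519  0.0038  0.0529]]
fit y=ax+b [ 0.04784923 -0.00168749] y vs z [-0.01252638  0.00114195]
now [0.5853 0.2439 0.2565] row [-0.0022, -0.1617, 0.0412, 0.0001, 0.0001, -0.0003] dist 0.067 deg 0.1
```

View pics/wrist2.png

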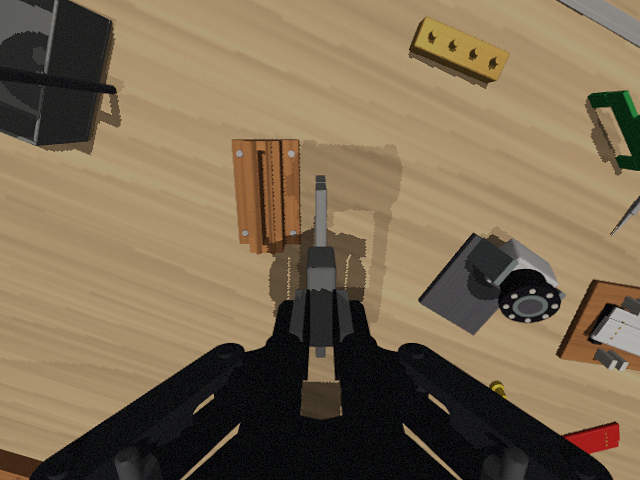

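Holder at (0.558, 0.304), yaw 22.8°, foot 132x80 as specified. The template hangs straight in the jaws with its end face at (320,183). Next I align it over the slot.

```bash
python3 go.py .5584 .3047 .125 22.8 0; python3 -m pendant '[[-0.003,-0.06,0,0,0,0.001],[-0.003,-0.12,0,0,0,0.001],[-0.003,-0.166,0,0,0,0.001],[-0.003,-0.166,0.06,0,0,0.001],[-0.003,-0.166,0.13,0,0,0.001],[-0.003,-0.166,0.2,0,0,0.001],[-0.003,-0.166,0.27,0,0,0.001],[-0.003,-0.166,0.32,0,0,0.001],[-0.003,-0.166,0.328,0,0,0.001],[-0.003,-0.166,0.328,0,0,0.001],[-0.003,-0.166,0.328,0,0,0.001]]'; cat > chk.py <<'E'
from m import *
im=shot('wrist');W=cloud(im);Z=W[...,2]
s=ctrl.sense();p=s['eef_pos'];A=R.from_quat(s['tcp_rot'])
L=A.inv().apply(W.reshape(-1,3)-p).reshape(W.shape)
m=(abs(L[...,1])<.012)&(abs(L[...,0]-.052)<.008)&(L[...,2]>.008)&(L[...,2]<.06)
print('tmpl end',m.sum(),np.percentile(L[m],[2,50,98],axis=0).round(4).tolist())
m=big(near(W,(.558,.304),.1)&(Z>.004)&(Z<.02)); print('foot',rect(W[m]))
c,sz,a=rect(W[m]);d=A.inv().apply(np.r_[c/1000,0]-p);print('holder in tool',d.round(4))
E
python3 chk.py;python3 go.py .5584 .3047 .063 22.8 0
```

```text
now [0.5853 0.2439 0.2565] row [-0.0017, -0.1664, 0.3286, 0.0001, 0.0001, 0.0011] dist 0.147 deg 0.4
time: 7.42
eef_pos: [0.5586, 0.3059, 0.1267]
tcp_rot: [0.98, 0.198, 0.001, -0.0]
contact_force: [-0.5, -0.1, -0.7]
grip_width: 0.0105
tmpl end 144 [[0.0502, -0.002, 0.009], [0.0508, 0.0011, 0.0283], [0.0511, 0.0039, 0.0537]]
foot (array([557.8, 303.6]), array([132.7,  80.3]), 22.9)
holder in tool [-0.0029  0.0021  0.1277]
now [0.5593 0.3065 0.1277] row [-0.0043, 0.0032, 0.1617, -0.0, -0.0006, 0.0003] dist 0.065 deg 0.2
```

```bash
python3 -m pendant '[[-0.004,0.003,0,0,0,0],[-0.004,0.003,0.02,0,0,0],[-0.004,0.003,0.04,0,0,0],[-0.004,0.003,0.06,0,0,0],[-0.004,0.003,0.075,0,0,0],[-0.004,0.003,0.09,0,0,0],[-0.004,0.003,0.1,0,0,0],[-0.004,0.003,0.1,0,0,0]]'; python3 chk.py
```

```text
time: 8.13
eef_pos: [0.5555, 0.3042, 0.0836]
tcp_rot: [0.98, 0.199, -0.001, 0.0]
contact_force: [0.3, 0.8, -1.7]
grip_width: 0.0103
tmpl end 872 [[0.0445, -0.0116, 0.0122], [0.0512, -0.0009, 0.0405], [0.0598, 0.0117, 0.054]]
foot (array([558.4, 303.7]), array([131.6,  80.3]), 22.9)
holder in tool [0.0021 0.0015 0.0843]
```

```bash
python3 -m pendant '[[0.003,0,0.015,0,0,0],[0.003,0,0.025,0,0,0],[0.003,0,0.035,0,0,0],[0.003,0,0.042,0,0,0],[0.003,0,0.046,0,0,0],[0.003,0,0.048,0,0,0],[0.003,0,0.048,0,0,0],[0.003,0,0.048,0,0,0]]'
```

```text
time: 8.85
eef_pos: [0.5578, 0.3051, 0.0663]
tcp_rot: [0.98, 0.199, 0.0, -0.0]
contact_force: [-0.4, -0.1, -0.3]
grip_width: 0.0109
```

```bash
python3 -m pendant '[[0,0,0.003,0,0,0],[0,0,0.005,0,0,0],[0,0,0.007,0,0,0],[0,0,0.007,0,0,0],[0,0,0.007,0,0,0]]'
```

```text
time: 9.27
eef_pos: [0.5577, 0.3051, 0.0634]
tcp_rot: [0.98, 0.199, -0.0, 0.0]
contact_force: [0.1, 0.7, -1.4]
grip_width: 0.0105
```

```bash
python3 -m pendant '[[0,0,0.002,0,0,0],[0,0,0.004,0,0,0],[0,0,0.004,0,0,0],[0,0,0.004,0,0,0]]'
```

```text
time: 9.6
eef_pos: [0.5579, 0.3053, 0.0629]
tcp_rot: [0.98, 0.199, 0.0, -0.0]
contact_force: [-2.3, -0.6, 5.6]
grip_width: 0.0108
```

It touched the slot floor at TCP z = 63 mm with 5.6 N, as expected. Now I release, rise and look.

```bash
python3 -m pendant '[[0,0,0,0,0,0],[0,0,0,0,0,0],[0,0,0,0,0,0],[0,0,0,0,0,0],[0,0,0,0,0,0],[0,0,0,0,0,0],[0,0,0,0,0,0]]' 0; python3 -m pendant '[[0,0,-0.03,0,0,0],[0,0,-0.08,0,0,0],[0,0,-0.15,0,0,0],[0,0,-0.25,0,0,0],[0,0,-0.35,0,0,0],[0,0,-0.43,0,0,0],[0,0,-0.43,0,0,0],[0,0,-0.43,0,0,0]]'; python3 - <<'E'
from m import *
im=shot('wrist');save(im,'wrist3.png');W=cloud(im);Z=W[...,2]
hp=(.558,.304)
m=big(near(W,hp,.1)&(Z>.003)&(Z<.02)); print('foot',rect(W[m]))
m=near(W,hp,.1)&(Z>.08)&(Z<.12);m=big(m);print('block',m.sum(),rect(W[m]),np.median(W[m][:,2]))
m=near(W,hp,.1)&(Z>.053)&(Z<.07);print('plate top',m.sum(),rect(W[m]),np.median(W[m][:,2]))
E
python3 go.py .5845 -.2782 .25 13.3 0
```

```text
time: 10.18
eef_pos: [0.5577, 0.3051, 0.0616]
tcp_rot: [0.98, 0.199, -0.0, 0.0]
contact_force: [0.1, 0.2, 0.7]
grip_width: 0.0429
time: 10.85
eef_pos: [0.5598, 0.3061, 0.2388]
tcp_rot: [0.98, 0.199, 0.004, -0.001]
contact_force: [-0.5, 0.6, -0.5]
grip_width: 0.0425
foot (array([553.2, 316.6]), array([132.7,  54.5]), 21.1)
block 657 (array([558.4, 305. ]), array([43.2, 13.9]), 22.7) 0.08984053124901353
plate top 288 (array([558.3, 303.8]), array([104. ,  12.4]), 26.0) 0.059888568586920016
now [0.5583 0.3054 0.2358] row [-0.5085, 1.369, -0.0373, -0.0001, -0.0005, 0.0268] dist 0.584 deg 9.7
```

View pics/wrist3.png

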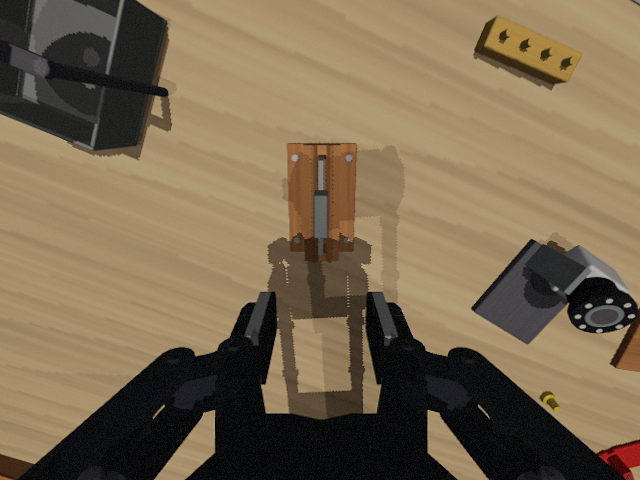

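The picture shows the template standing in the slot, with its block at (320,215). Block top at 90 mm and plate top at 60 mm mean it is fully home, and it is centred within about 1 mm. Back to the stabilizer.

```bash
python3 -m pendant '[[-0.03,0.1,0,0,0,0.004],[-0.06,0.2,0,0,0,0.008],[-0.1,0.3,0,0,0,0.012],[-0.14,0.4,0,0,0,0.016],[-0.18,0.5,0,0,0,0.02],[-0.22,0.6,0,0,0,0.024],[-0.26,0.7,0,0,0,0.0268],[-0.3,0.8,0,0,0,0.0268],[-0.34,0.9,0,0,0,0.0268],[-0.36,0.95,0,0,0,0.0268],[-0.36,0.95,0,0,0,0.0268],[-0.36,0.95,0,0,0,0.0268]]';python3 go.py .5845 -.2782 .2 13.3 0
```

```text
time: 11.9
eef_pos: [0.5717, -0.1024, 0.2315]
tcp_rot: [0.993, 0.114, -0.002, -0.001]
contact_force: [-0.5, 0.9, -0.3]
grip_width: 0.042
now [ 0.5717 -0.1024  0.2315] row [-0.0681, 0.4355, 0.0781, -0.0003, 0.0006, -0.0006] dist 0.179 deg 0.3
```

```bash
python3 -m pendant '[[-0.01,0.08,0,0,0,0],[-0.03,0.17,0,0,0,0],[-0.045,0.26,0,0,0,0],[-0.06,0.34,0.03,0,0,0],[-0.068,0.41,0.06,0,0,0],[-0.068,0.4355,0.078,0,0,0],[-0.068,0.4355,0.078,0,0,0],[-0.068,0.4355,0.078,0,0,0],[-0.068,0.4355,0.078,0,0,0]]'; python3 - <<'E'
from m import *
im=shot('wrist');save(im,'wrist4.png');W=cloud(im);Z=W[...,2]
t=near(W,(.585,-.278),.04)&(Z>.052)&(Z<.07);t=big(t);print('saddle',t.sum(),rect(W[t]),np.median(W[t][:,2]))
t=big(near(W,(.585,-.278),.14)&(Z>.023)&(Z<.07));print('all',rect(W[t]))
t=big(near(W,(.585,-.278),.14)&(Z>.006)&(Z<.018));print('board',rect(W[t]))
for c in((.573,-.229),):pass
t=near(W,(.55,-.004),.15)&(Z>.006)&(Z<.02);t=big(t);print('cam base',rect(W[t]))
E
python3 go.py .5845 -.2782 .034 13.3 0
```

```text
time: 12.65
eef_pos: [0.5871, -0.2746, 0.2025]
tcp_rot: [0.993, 0.117, -0.0, -0.001]
contact_force: [0.4, 0.2, 0.2]
grip_width: 0.0426
saddle 658 (array([ 584.5, -278.4]), array([43.6, 13.5]), 13.2) 0.06006686943673625
all (array([ 591.7, -278.3]), array([192.8,  77.4]), -83.5)
board (array([ 584.7, -277.2]), array([221. , 130.5]), -77.0)
cam base (array([549.9,  -4.4]), array([122.1, 101.4]), -9.8)
now [ 0.5873 -0.2747  0.2031] row [-0.0091, 0.0071, 0.4227, -0.0001, -0.0001, 0.0003] dist 0.169 deg 0.1
```

```bash
python3 -m pendant '[[-0.008,0.008,0.08,0,0,0],[-0.008,0.008,0.16,0,0,0],[-0.008,0.008,0.22,0,0,0],[-0.008,0.008,0.27,0,0,0],[-0.008,0.008,0.3,0,0,0],[-0.008,0.008,0.3,0,0,0],[-0.008,0.008,0.3,0,0,0],[-0.008,0.008,0.3,0,0,0]]';python3 go.py .5845 -.2784 .036 13.3 0
```

```text
time: 13.37
eef_pos: [0.586, -0.2807, 0.0848]
tcp_rot: [0.993, 0.116, 0.001, 0.001]
contact_force: [-0.6, -0.0, 0.9]
grip_width: 0.0432
now [ 0.586  -0.2807  0.0848] row [-0.0026, -0.0068, 0.1219, 0.0003, -0.0004, 0.0001] dist 0.049 deg 0.2
```

```bash
python3 -m pendant '[[-0.002,-0.003,0.03,0,0,0],[-0.002,-0.003,0.06,0,0,0],[-0.002,-0.003,0.085,0,0,0],[-0.002,-0.003,0.1,0,0,0],[-0.002,-0.003,0.11,0,0,0],[-0.002,-0.003,0.115,0,0,0],[-0.002,-0.003,0.115,0,0,0],[-0.002,-0.003,0.115,0,0,0]]';python3 go.py .5845 -.2784 .036 13.3 0
```

```text
time: 14.03
eef_pos: [0.5836, -0.2797, 0.0366]
tcp_rot: [0.993, 0.116, 0.0, 0.0]
contact_force: [-0.4, -0.0, 0.7]
grip_width: 0.0431
now [ 0.5836 -0.2797  0.0366] row [0.0029, -0.0027, 0.0015, 0.0, -0.0, -0.0] dist 0.002 deg 0.0
```

```bash
python3 -m pendant '[[0.003,-0.003,0,0,0,0],[0.003,-0.003,0,0,0,0],[0.003,-0.003,0,0,0,0]]'; python3 -m pendant '[[0,0,0,0,0,0],[0,0,0,0,0,0],[0,0,0,0,0,0],[0,0,0,0,0,0],[0,0,0,0,0,0],[0,0,0,0,0,0],[0,0,0,0,0,0],[0,0,0,0,0,0],[0,0,0,0,0,0]]' 1;  python3 -m pendant '[[0,0,-0.02,0,0,0],[0,0,-0.04,0,0,0],[0,0,-0.07,0,0,0],[0,0,-0.11,0,0,0],[0,0,-0.16,0,0,0],[0,0,-0.22,0,0,0],[0,0,-0.3,0,0,0],[0,0,-0.38,0,0,0],[0,0,-0.46,0,0,0],[0,0,-0.54,0,0,0],[0,0,-0.54,0,0,0],[0,0,-0.54,0,0,0]]'
```

```text
time: 14.28
eef_pos: [0.5848, -0.2783, 0.0372]
tcp_rot: [0.993, 0.116, 0.0, 0.0]
contact_force: [-0.2, 0.2, -0.3]
grip_width: 0.0427
time: 15.03
eef_pos: [0.5843, -0.2782, 0.0366]
tcp_rot: [0.993, 0.116, -0.0, -0.0]
contact_force: [-0.2, -0.1, 0.7]
grip_width: -0.0002
time: 16.03
eef_pos: [0.5863, -0.2792, 0.2582]
tcp_rot: [0.993, 0.116, 0.004, 0.002]
contact_force: [-0.2, -0.2, 0.1]
grip_width: 0.0001
```

The grip width is 0, so the grasp failed. I'll look.

```bash
python3 - <<'E'
from m import *
im=shot('wrist');save(im,'wrist5.png');W=cloud(im);Z=W[...,2]
t=near(W,(.585,-.278),.06)&(Z>.05)&(Z<.075)
print('saddle',t.sum());
if t.sum()>10: t=big(t);print(rect(W[t]),np.median(W[t][:,2]))
E
```

```text
saddle 489
(array([ 584.6, -278.1]), array([43.2, 13.9]), 11.7) 0.06007058038656976
```

View pics/wrist5.png

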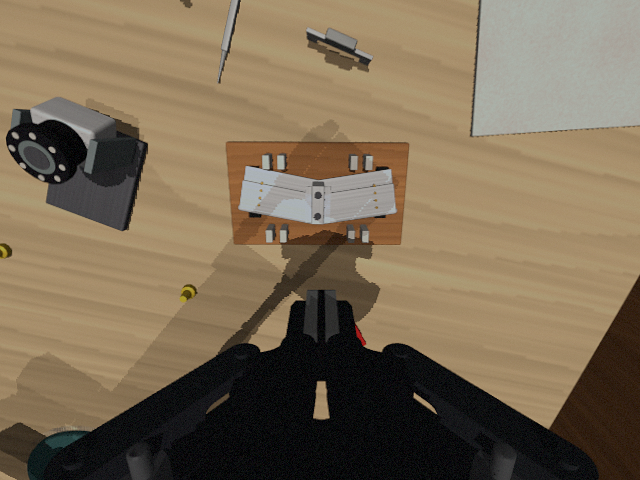

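The stabilizer is untouched in the cradle, its saddle at (318,200), and the fingers are shut empty. I'll measure the fingertips in the tool frame to see why.

```bash
python3 - <<'E'
from m import *
s=ctrl.sense();p=s['eef_pos'];A=R.from_quat(s['tcp_rot']);print(p,s['grip_width'],s['contact_force'],s['q'].round(3))
for n in('wrist','scene','side'):
    im=load(n) if n=='wrist' else shot(n)
    W=cloud(im);L=A.inv().apply(W.reshape(-1,3)-p).reshape(W.shape)
    m=(abs(L[...,1])<.05)&(abs(L[...,0])<.03)&(L[...,2]>-.07)&(L[...,2]<.04)
    print(n,m.sum(),np.percentile(L[m],[0,5,50,95,100],axis=0).round(4).tolist() if m.sum() else '')
    if n=='scene':
        t=near(W,(.585,-.278),.04)&(W[...,2]>.05)&(W[...,2]<.075);print('saddle',t.sum(), rect(W[t]) if t.sum()>5 else '')
E
```

```text
[ 0.58503431 -0.27851422  0.2552081 ] -0.00019182473301949886 [-0.99545961  0.3037643   0.06473096] [-0.483  0.185  1.61   0.     1.342  0.856]
wrist 3177 [[-0.0106, -0.0173, -0.07], [-0.0005, -0.01, -0.0681], [0.0118, 0.0017, -0.0544], [0.0131, 0.0138, -0.0357], [0.0145, 0.0218, -0.031]]
scene 174 [[-0.0036, -0.0255, -0.07], [0.0039, -0.0049, -0.0668], [0.0108, 0.0073, -0.0461], [0.0124, 0.0149, -0.0316], [0.014, 0.0159, -0.0262]]
saddle 254 (array([ 586. , -277.7]), array([44.8, 16.9]), 11.6)
side 368 [[-0.0147, -0.0263, -0.07], [-0.0126, -0.0119, -0.0681], [-0.0103, 0.0032, -0.0482], [-0.0011, 0.0135, -0.0311], [0.0069, 0.0252, -0.0271]]
```

```bash
python3 - <<'E'
from m import *
s=ctrl.sense();p=s['eef_pos'];A=R.from_quat(s['tcp_rot'])
for n in('wrist','scene','side'):
    im=load(n);C=R.from_quat(im['orientation'])
    K=np.array([[im['fx'],0,im['cx']],[0,im['fy'],im['cy']],[0,0,1]])
    out=[]
    for z in(0,-.019,-.03,-.05):
        q=C.inv().apply(A.apply([0,0,z])+p-im['position']);out.append(cv2.projectPoints(q[None],np.zeros(3),np.zeros(3),K,np.array([im['k1'],0,0,0]))[0].ravel().round(0).tolist())
    print(n,out)
a=load('scene')['pixels'];b=load('side')['pixels'];w=load('wrist')['pixels']
def crop(i,u,v): 
    u=int(np.clip(u,65,575));v=int(np.clip(v,65,415));return i[v-65:v+65,u-65:u+65]
import json
def pr(n):
    im=load(n);C=R.from_quat(im['orientation']);q=C.inv().apply(p-im['position']);return im['cx']+im['fx']*q[0]/q[2],im['cy']+im['fy']*q[1]/q[2]
o=np.hstack([crop(i,*pr(n)) for n,i in(('wrist',w),('scene',a),('side',b))])[:,:,::-1]
cv2.imwrite('pics/tip.png',cv2.resize(o,None,fx=2,fy=2,interpolation=cv2.INTER_CUBIC))
E
```

```text
wrist [[315.0, 282.0], [315.0, 299.0], [315.0, 310.0], [314.0, 334.0]]
scene [[217.0, 321.0], [215.0, 314.0], [214.0, 310.0], [212.0, 302.0]]
side [[424.0, 313.0], [427.0, 305.0], [428.0, 301.0], [431.0, 293.0]]
```

View pics/tip.png

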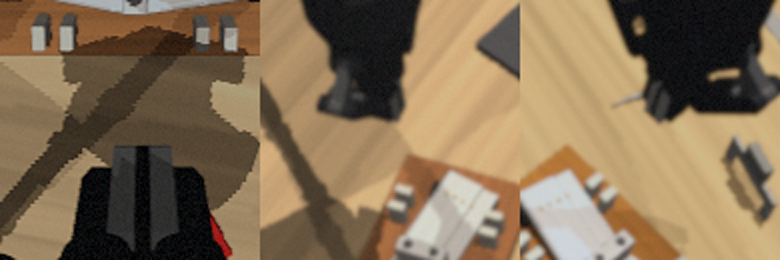

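```bash
python3 - <<'E'
from m import *
s=ctrl.sense();p=s['eef_pos'];A=R.from_quat(s['tcp_rot'])
im=load('wrist');W=cloud(im);L=A.inv().apply(W.reshape(-1,3)-p).reshape(W.shape)
print(np.array(im['position'])-p)
for c in(312,332):
  for r in range(284,346,6): print(c,r,im['range_z'][r,c].round(3),(L[r,c]*1000).round(0),im['pixels'][r,c])
# wrist2 vs wrist5 pixel profile
for n in('wrist2','wrist4','wrist5'):
  g=cv2.imread(f'pics/{n}.png',0); print(n,'row330',g[330,270:372:3].tolist(),'\n col308',g[270:350:4,308].tolist(),'col334',g[270:350:4,334].tolist())
E
```

```text
[0.08417698 0.01761917 0.17440143]
312 284 0.472 [-127.   -7.  252.] [87 73 54]
312 290 0.155 [ 13.  -1. -35.] [42 44 47]
312 296 0.149 [ 14.  -1. -42.] [49 49 46]
312 302 0.145 [ 13.  -1. -46.] [50 49 48]
312 308 0.139 [ 14.  -1. -52.] [48 47 45]
312 314 0.0 [nan nan nan] [42 40 42]
312 320 0.131 [ 13.  -1. -60.] [49 45 47]
312 326 0.127 [ 13.  -1. -65.] [44 41 41]
312 332 0.123 [ 14.  -0. -69.] [50 48 51]
312 338 0.118 [ 15.  -0. -74.] [ 1  0 11]
312 344 0.115 [ 15.  -0. -78.] [5 2 6]
332 284 0.471 [-126.   21.  251.] [86 71 53]
332 290 0.155 [ 13.   8. -35.] [48 51 53]
332 296 0.149 [ 14.   8. -42.] [62 59 59]
332 302 0.144 [ 14.   8. -47.] [46 44 43]
332 308 0.139 [ 14.   8. -52.] [51 48 49]
332 314 0.136 [ 13.   7. -56.] [50 48 47]
332 320 0.131 [ 13.   7. -60.] [44 44 41]
332 326 0.126 [ 14.   7. -66.] [42 39 43]
332 332 0.124 [ 13.   7. -68.] [50 49 46]
332 338 0.118 [ 15.   7. -74.] [10 16 15]
332 344 0.115 [ 14.   7. -77.] [18 18 19]
wrist2 row330 [150, 80, 5, 18, 15, 6, 6, 47, 44, 49, 47, 15, 11, 12, 36, 37, 32, 43, 34, 42, 35, 2, 8, 20, 49, 39, 47, 46, 9, 0, 14, 9, 9, 87] 
 col308 [81, 82, 80, 85, 85, 0, 7, 2, 0, 0, 10, 14, 0, 2, 16, 12, 11, 10, 6, 5] col334 [81, 83, 80, 85, 81, 10, 5, 14, 5, 1, 14, 6, 6, 4, 5, 0, 3, 1, 1, 1]
wrist4 row330 [16, 15, 61, 139, 138, 137, 137, 139, 137, 137, 139, 142, 144, 145, 146, 144, 143, 141, 137, 140, 148, 72, 79, 77, 79, 79, 80, 78, 73, 75, 76, 75, 22, 13] 
 col308 [82, 64, 56, 54, 56, 52, 49, 71, 76, 72, 78, 108, 142, 146, 142, 145, 138, 137, 140, 144] col334 [80, 84, 86, 81, 84, 84, 83, 72, 74, 71, 74, 75, 79, 79, 79, 78, 146, 74, 75, 76]
wrist5 row330 [147, 146, 146, 145, 147, 153, 6, 6, 16, 0, 11, 28, 46, 47, 47, 45, 5, 9, 18, 46, 46, 44, 46, 20, 15, 5, 13, 16, 5, 67, 116, 135, 134, 134] 
 col308 [56, 51, 65, 74, 73, 45, 56, 58, 59, 44, 44, 43, 46, 46, 41, 45, 37, 13, 14, 13] col334 [79, 83, 78, 70, 71, 48, 61, 52, 45, 40, 45, 45, 44, 42, 41, 42, 38, 18, 8, 4]
```

The visible fingertips sit about 24–28 mm behind the reported TCP in all three cameras. My grasp at TCP z = 37 mm therefore closed just above the 60 mm saddle, and the template grip was only marginal. I'll go about 22 mm deeper this time.

```bash
python3 -m pendant '[[0,0,0.08,0,0,0],[0,0,0.17,0,0,0],[0,0,0.26,0,0,0],[0,0,0.34,0,0,0],[0,0,0.41,0,0,0],[0,0,0.45,0,0,0],[0,0,0.48,0,0,0],[0,0,0.5,0,0,0],[0,0,0.5,0,0,0],[0,0,0.5,0,0,0]]' 0;python3 go.py .5845 -.2784 .015 13.3 0
```

```text
time: 17.02
eef_pos: [0.5845, -0.2782, 0.0526]
tcp_rot: [0.993, 0.116, -0.0, -0.0]
contact_force: [0.9, -0.8, 0.8]
grip_width: 0.0423
now [ 0.5845 -0.2782  0.0526] row [0.0, 0.0005, 0.0941, -0.0, 0.0, 0.0] dist 0.038 deg 0.0
```

```bash
python3 -m pendant '[[0,0,0.02,0,0,0],[0,0,0.04,0,0,0],[0,0,0.055,0,0,0],[0,0,0.07,0,0,0],[0,0,0.08,0,0,0],[0,0,0.088,0,0,0],[0,0,0.094,0,0,0],[0,0,0.094,0,0,0],[0,0,0.094,0,0,0]]'; python3 -m pendant '[[0,0,0,0,0,0],[0,0,0,0,0,0],[0,0,0,0,0,0],[0,0,0,0,0,0],[0,0,0,0,0,0],[0,0,0,0,0,0],[0,0,0,0,0,0],[0,0,0,0,0,0],[0,0,0,0,0,0]]' 1
```

```text
time: 17.77
eef_pos: [0.5843, -0.2782, 0.0149]
tcp_rot: [0.993, 0.116, -0.0, -0.0]
contact_force: [0.6, 1.1, 0.5]
grip_width: 0.0429
time: 18.52
eef_pos: [0.5849, -0.2785, 0.0156]
tcp_rot: [0.993, 0.116, 0.0, 0.0]
contact_force: [0.4, 0.2, 5.7]
grip_width: 0.0126
```

```bash
python3 -m pendant '[[0,0,-0.02,0,0,0],[0,0,-0.04,0,0,0],[0,0,-0.07,0,0,0],[0,0,-0.11,0,0,0],[0,0,-0.16,0,0,0],[0,0,-0.22,0,0,0],[0,0,-0.3,0,0,0],[0,0,-0.38,0,0,0],[0,0,-0.46,0,0,0],[0,0,-0.54,0,0,0],[0,0,-0.62,0,0,0],[0,0,-0.7,0,0,0]]'; python3 -m pendant '[[0,0,0,0,0,0],[0,0,0,0,0,0]]'; python3 - <<'E'
from h import *
yaw=np.radians(-9.6); b=np.array([.5498,-.0043]); h=b+.03*np.array([np.cos(yaw),np.sin(yaw)])
zc=np.array([-np.sin(.4)*np.cos(yaw),-np.sin(.4)*np.sin(yaw),np.cos(.4)])
O=np.r_[h,.105]+.12*zc; print('head',h,'origin',O,'TCP',O+zc*-.007)
E
python3 go.py .535 -.001 .29 -9.6 0.4
```

```text
time: 19.52
eef_pos: [0.5837, -0.2778, 0.2973]
tcp_rot: [0.993, 0.116, 0.0, 0.0]
contact_force: [0.0, 0.2, -1.7]
grip_width: 0.0124
time: 19.68
eef_pos: [0.5856, -0.2788, 0.2992]
tcp_rot: [0.993, 0.116, 0.003, 0.002]
contact_force: [-0.1, 0.6, -2.8]
grip_width: 0.0129
head [ 0.57937988 -0.00930306] origin [ 0.53330409 -0.00150993  0.21552732] TCP [ 0.53599184 -0.00196452  0.20907989]
now [ 0.5856 -0.2788  0.2992] row [0.0365, -0.7051, 0.0201, -0.0122, 0.0619, 0.0629] dist 0.283 deg 32.1
```

Holding it: 12.6 mm width and about 2–3 N of weight. I move above the inspection camera with the tilt.

```bash
python3 -m pendant '[[0.003,-0.06,0.002,-0.001,0.005,0.005],[0.006,-0.13,0.004,-0.002,0.011,0.011],[0.01,-0.2,0.006,-0.003,0.017,0.017],[0.014,-0.27,0.008,-0.0045,0.023,0.023],[0.018,-0.34,0.01,-0.006,0.03,0.03],[0.021,-0.41,0.012,-0.007,0.037,0.037],[0.025,-0.48,0.014,-0.008,0.043,0.043],[0.028,-0.55,0.016,-0.01,0.049,0.05],[0.032,-0.62,0.018,-0.011,0.056,0.057],[0.036,-0.69,0.02,-0.012,0.061,0.062],[0.0365,-0.705,0.02,-0.0122,0.0619,0.0629],[0.0365,-0.705,0.02,-0.0122,0.0619,0.0629]]';  python3 -m pendant '[[0,0,0,0,0,0],[0,0,0,0,0,0]]'; python3 go.py .536 -.002 .209 -9.6 0.4
```

```text
time: 20.68
eef_pos: [0.5308, 0.002, 0.2837]
tcp_rot: [0.978, -0.081, 0.193, 0.015]
contact_force: [-0.3, -0.1, -2.9]
grip_width: 0.0126
time: 20.85
eef_pos: [0.5332, -0.0009, 0.2858]
tcp_rot: [0.977, -0.082, 0.194, 0.016]
contact_force: [-0.6, 0.5, -1.3]
grip_width: 0.0129
now [ 0.5332 -0.0009  0.2858] row [-0.0666, 0.0018, 0.1803, -0.0002, 0.0013, -0.0001] dist 0.077 deg 0.5
```

```bash
python3 -m pendant '[[-0.01,0,0.027,0,0,0],[-0.02,0.001,0.054,0,0,0],[-0.03,0.001,0.08,0,0.001,0],[-0.04,0.001,0.11,0,0.001,0],[-0.05,0.002,0.135,0,0.001,0],[-0.06,0.002,0.16,0,0.001,0],[-0.0666,0.002,0.18,0,0.001,0],[-0.0666,0.002,0.18,0,0.001,0],[-0.0666,0.002,0.18,0,0.001,0]]';  python3 -m pendant '[[0,0,0,0,0,0],[0,0,0,0,0,0],[0,0,0,0,0,0],[0,0,0,0,0,0]]'; python3 go.py .536 -.002 .209 -9.6 0.4
python3 - <<'E'
from m import *
o=[]
yaw=np.radians(-9.6)
zc=np.array([-np.sin(.4)*np.cos(yaw),-np.sin(.4)*np.sin(yaw),np.cos(.4)]);yc=np.array([-np.sin(yaw),np.cos(yaw),0]);xc=np.cross(yc,zc)
M=np.c_[xc,yc,zc];head=np.array([.5794,-.0093,.105])
for n in('scene','side','wrist'):
    im=shot(n);W=cloud(im);L=(W-head)@M
    hsv=cv2.cvtColor(im['pixels'],cv2.COLOR_RGB2HSV)
    bright=(hsv[...,1]<70)&(hsv[...,2]>70)
    m=bright&(abs(L[...,0])<.08)&(abs(L[...,1])<.12)&(L[...,2]>.1)&(L[...,2]<.145)
    if m.sum()<50: print(n,m.sum());continue
    m=big(m);q=L[m];print(n,m.sum(),np.percentile(q,[1,50,99],axis=0).round(4).tolist(), 'rect xy',rect(q))
    Am=np.c_[q[:,:2],np.ones(len(q))]
    c=np.linalg.lstsq(Am,q[:,2],rcond=None)[0]
    for _ in range(4):
        r=q[:,2]-Am@c;k=abs(r)<.004;c=np.linalg.lstsq(Am[k],q[k,2],rcond=None)[0]
    print('  plane slopes x,y,z0',c.round(4),k.mean().round(2))
    save(im,n+'6.png')
a=load('side')['pixels'][130:370,190:430,::-1];b=load('scene')['pixels'][160:400,200:440,::-1]
cv2.imwrite('pics/pres.png',cv2.resize(np.hstack([a,b]),None,fx=1.6,fy=1.6,interpolation=cv2.INTER_CUBIC))
E
```

```text
time: 21.6
eef_pos: [0.5362, -0.0017, 0.2093]
tcp_rot: [0.977, -0.082, 0.197, 0.016]
contact_force: [0.3, -0.3, -1.7]
grip_width: 0.0129
time: 21.93
eef_pos: [0.5371, -0.0014, 0.2113]
tcp_rot: [0.976, -0.082, 0.199, 0.016]
contact_force: [0.2, -0.4, -2.9]
grip_width: 0.0127
now [ 0.5371 -0.0014  0.2113] row [-0.0044, 0.0019, 0.0043, -0.0003, -0.0002, -0.0002] dist 0.003 deg 0.2
scene 1553 [[-0.0191, -0.0935, 0.1234], [0.0141, -0.0164, 0.1284], [0.0394, 0.0882, 0.1415]] rect xy (array([ 9.5, -0.5]), array([190.6,  65.8]), 89.4)
  plane slopes x,y,z0 [-0.0579  0.0032  0.1288] 0.95
side 2108 [[-0.0236, -0.094, 0.1244], [0.0123, -0.035, 0.1288], [0.0378, 0.0853, 0.1415]] rect xy (array([ 7.2, -2.2]), array([190.4,  66.3]), 89.5)
  plane slopes x,y,z0 [-0.0455  0.0033  0.1292] 0.95
wrist 28901 [[-0.0201, -0.0897, 0.1246], [0.0117, 0.001, 0.128], [0.037, 0.0894, 0.1366]] rect xy (array([ 7.5, -0.4]), array([192.7,  64.2]), 89.5)
  plane slopes x,y,z0 [-0.0538  0.002   0.1282] 0.99
```

View pics/pres.png

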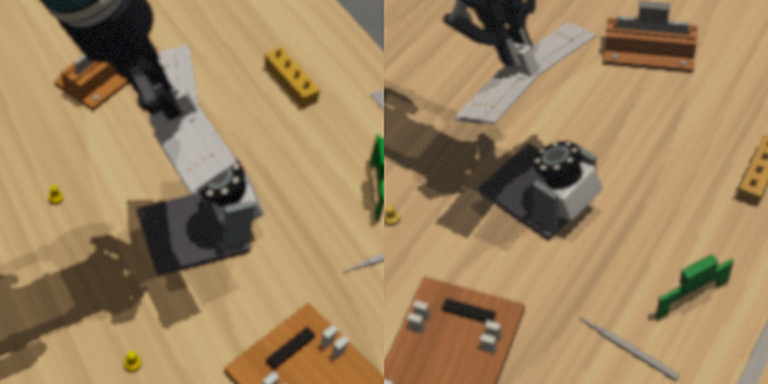

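The crops show the stabilizer held above the lens, span along the stand's y. The cradle is empty and the template still stands in the holder. The panel top is at 128 mm, as it should be, but there is a 0.05 rad pitch and I need to check x against the saddle.

```bash
python3 - <<'E'
from m import *
yaw=np.radians(-9.6)
zc=np.array([-np.sin(.4)*np.cos(yaw),-np.sin(.4)*np.sin(yaw),np.cos(.4)]);yc=np.array([-np.sin(yaw),np.cos(yaw),0]);xc=np.cross(yc,zc)
M=np.c_[xc,yc,zc];head=np.array([.5794,-.0093,.105])
s=ctrl.sense();print('TCP in cam',((s['eef_pos']-head)@M).round(4))
for n in('scene','side','wrist'):
    im=load(n);W=cloud(im);L=(W-head)@M;hsv=cv2.cvtColor(im['pixels'],cv2.COLOR_RGB2HSV);V=hsv[...,2]
    m=(abs(L[...,1])<.012)&(abs(L[...,0])<.05)&(L[...,2]>.135)&(L[...,2]<.162)&(V>70)
    if m.sum()>5: print(n,'saddle',m.sum(),np.percentile(L[m],[2,98],axis=0).round(4).tolist())
    for lo,hi in((-.03,-.015),(.012,.03),(-.09,-.07),(.07,.09)):
        m=(L[...,1]>lo)&(L[...,1]<hi)&(abs(L[...,0])<.06)&(L[...,2]>.112)&(L[...,2]<.136)
        if m.sum()>5: print(n,(lo,hi),m.sum(),np.percentile(L[m][:,0],[1,99]).round(4).tolist())
    # ring light / lens
    m=(np.linalg.norm(L,axis=-1)<.045)&(L[...,2]>-.012)
    if m.sum()>20: print(n,'head',m.sum(),np.percentile(L[m],[1,50,99],axis=0).round(4).tolist())
E
```

```text
TCP in cam [0.0012 0.0006 0.1143]
scene saddle 177 [[0.0019, -0.0108, 0.136], [0.0258, 0.0085, 0.1613]]
scene (-0.03, -0.015) 136 [-0.0244, 0.0307]
scene (0.012, 0.03) 92 [-0.0033, 0.0344]
scene (-0.09, -0.07) 218 [-0.0144, 0.04]
scene (0.07, 0.09) 153 [-0.0124, 0.0411]
scene head 553 [[-0.0266, -0.0286, -0.0116], [0.0064, -0.0033, -0.0011], [0.0298, 0.0275, 0.0024]]
side saddle 164 [[-0.0188, -0.0093, 0.1364], [0.0244, 0.0061, 0.1613]]
side (-0.03, -0.015) 244 [-0.0255, 0.0287]
side (0.012, 0.03) 45 [-0.0262, 0.0311]
side (-0.09, -0.07) 375 [-0.0162, 0.0382]
side (0.07, 0.09) 147 [0.007, 0.0404]
side head 415 [[-0.0258, -0.0294, -0.011], [0.0049, -0.015, -0.0008], [0.0289, 0.0085, 0.0029]]
wrist saddle 3013 [[-0.0182, -0.0108, 0.1375], [0.0234, 0.0109, 0.1601]]
wrist (-0.03, -0.015) 1973 [-0.0195, 0.0289]
wrist (0.012, 0.03) 2297 [-0.0188, 0.0294]
wrist (-0.09, -0.07) 3724 [-0.0159, 0.0379]
wrist (0.07, 0.09) 3618 [-0.0146, 0.0392]
wrist head 3237 [[-0.022, -0.0265, -0.0084], [0.0029, 0.0014, -0.001], [0.028, 0.0289, 0.0012]]
```

```bash
python3 -m pendant '[[-0.003,0,0,0,0.004,0],[-0.003,0,0,0,0.008,0],[-0.003,0,0,0,0.008,0],[-0.003,0,0,0,0.008,0],[-0.003,0,0,0,0.008,0],[-0.003,0,0,0,0.008,0],[-0.003,0,0,0,0.008,0],[-0.003,0,0,0,0.008,0],[-0.003,0,0,0,0.008,0],[-0.003,0,0,0,0.008,0],[-0.003,0,0,0,0.008,0],[-0.003,0,0,0,0.008,0]]'
cat > fin.py <<'E'
from m import *
yaw=np.radians(-9.6)
zc=np.array([-np.sin(.4)*np.cos(yaw),-np.sin(.4)*np.sin(yaw),np.cos(.4)]);yc=np.array([-np.sin(yaw),np.cos(yaw),0]);xc=np.cross(yc,zc)
M=np.c_[xc,yc,zc];head=np.array([.5794,-.0093,.105])
for n in('scene','wrist'):
    im=shot(n);W=cloud(im);L=(W-head)@M;hsv=cv2.cvtColor(im['pixels'],cv2.COLOR_RGB2HSV)
    m=(hsv[...,1]<70)&(hsv[...,2]>70)&(abs(L[...,0])<.08)&(abs(L[...,1])<.12)&(L[...,2]>.11)&(L[...,2]<.14)
    m=big(m);q=L[m];Am=np.c_[q[:,:2],np.ones(len(q))];c=np.linalg.lstsq(Am,q[:,2],rcond=None)[0]
    for _ in range(4):
        k=abs(q[:,2]-Am@c)<.004;c=np.linalg.lstsq(Am[k],q[k,2],rcond=None)[0]
    print(n,'slopes,z0',c.round(4),'rect',rect(q[k]))
    m=(abs(L[...,1])<.012)&(abs(L[...,0])<.05)&(L[...,2]>.135)&(L[...,2]<.162)&(hsv[...,2]>70)
    print('  saddle',np.percentile(L[m],[2,98],axis=0).round(4).tolist())
    t=near(W,(.558,.304),.03)&(W[...,2]>.075)&(W[...,2]<.12)
    if t.sum()>20: print('  template block',t.sum(),rect(W[t]),np.percentile(W[t][:,2],95).round(4))
s=ctrl.sense();print(s['time'],'TCP in cam',((s['eef_pos']-head)@M).round(4),s['grip_width'],s['contact_force'].round(1),abs(s['joint_vel']).max().round(4))
E
python3 fin.py;  python3 -m pendant '[[0,0,0,0,0,0],[0,0,0,0,0,0],[0,0,0,0,0,0],[0,0,0,0,0,0],[0,0,0,0,0,0],[0,0,0,0,0,0],[0,0,0,0,0,0],[0,0,0,0,0,0],[0,0,0,0,0,0],[0,0,0,0,0,0],[0,0,0,0,0,0],[0,0,0,0,0,0]]'; python3 fin.py
```

```text
time: 23.08
eef_pos: [0.5354, -0.0013, 0.2098]
tcp_rot: [0.971, -0.082, 0.223, 0.018]
contact_force: [0.1, 0.2, -2.7]
grip_width: 0.0125
scene slopes,z0 [-0.0107  0.0026  0.1279] rect (array([ 6.7, -1.4]), array([192.2,  66.4]), -89.9)
  saddle [[-0.0003, -0.0107, 0.1356], [0.0229, 0.0105, 0.1607]]
  template block 174 (array([559.2, 303.1]), array([43.2, 21.2]), 24.6) 0.0928
wrist slopes,z0 [-0.0045  0.0018  0.1276] rect (array([ 5.2, -0.4]), array([193. ,  64.4]), 89.4)
  saddle [[-0.0221, -0.0108, 0.1376], [0.0203, 0.0109, 0.1602]]
  template block 398 (array([555.8, 295.7]), array([39.9, 13.4]), 3.8) 0.0887
23.1833 TCP in cam [-0.0003  0.0005  0.1139] 0.012694715791983923 [-0.5  0.1 -0.9] 0.0022
time: 24.18
eef_pos: [0.5354, -0.0013, 0.2098]
tcp_rot: [0.971, -0.082, 0.223, 0.018]
contact_force: [-0.1, -0.3, -1.7]
grip_width: 0.0126
scene slopes,z0 [-0.0111  0.0029  0.1279] rect (array([ 6.7, -0.9]), array([193.4,  65.7]), 89.6)
  saddle [[-0.0008, -0.0114, 0.1365], [0.0231, 0.0089, 0.1609]]
  template block 177 (array([559.3, 303. ]), array([44.1, 19.2]), 20.0) 0.0927
wrist slopes,z0 [-0.0041  0.0017  0.1277] rect (array([ 5.1, -0.4]), array([192.6,  64.3]), 89.5)
  saddle [[-0.022, -0.0109, 0.1375], [0.0203, 0.0108, 0.1601]]
  template block 404 (array([555.4, 296.2]), array([39.2, 12.4]), 3.4) 0.0887
24.2833 TCP in cam [-0.0003  0.0005  0.1139] 0.013109974817058025 [ 0.5  0.2 -2.4] 0.0016
```

The readings repeated over a second with no creep. The stabilizer is centred within about 1–2 mm and square within about 0.01 rad, and the template is in place. Handing in.

```bash
python3 -c "
from bench import ctrl
print(ctrl.job_done())"
```

```text
the job is handed in; nothing more can be done
None
```

I slid the template fully home in the holder slot and released it. Then I picked the stabilizer up by its saddle and handed the job in at about 24 s, still holding it in front of the inspection camera. No verdict was reported.

- **Template:** in the close look after release, its block top was at 90 mm and its plate top at 60 mm, so it is fully home. It was centred within about 1 mm and its yaw matched the holder's. The last scene camera look still showed it there. The wrist view then caught only part of the block, so its angle and offset readings there mean nothing.
- **Stabilizer:** the underside is at about 120 mm (top face read 127.6–127.9 mm, panel 8 mm thick) and it is centred within about 2 mm. It is square within about 0.01 rad, span level within 0.003 rad, with the leading edge low. Two looks 1 s apart agreed, with no creep.
- **Failed step:** the first stabilizer grasp closed on air without disturbing it. All three cameras put the fingertips about 25 mm behind the reported TCP, which disagrees with the stated tool frame. The template grip had therefore been marginal. The second grasp, 22 mm deeper, held at a 12.6 mm opening.
- **Pitch:** the stabilizer first sat 0.05 rad off in pitch, which I corrected before handing in.
- **Manifold, plugs and scribe:** I kept clear of them and the pictures showed no sign of movement, but I did not measure them at the end.

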